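# Set a rinsed mixing beaker to dry on the peg dryer

### The job

Take the rinsed blue mixing beaker from its wire rest, turn it mouth down over the peg of the free dryer and lower it gently, without dropping it, until its rim sits flat on the rubber collar; let go, and only then push that dryer's red switch lever all the way over to start it. Leave the yellow beaker drying on the other dryer, and that dryer's switch, as they are, and do not knock over the bottles.

Things in the scene. Friction and masses are not known exactly. Their poses are not given: they have to be found in the camera images.
- beaker: blue plastic mixing beaker with thin white rings: straight round cup, outer diameter 50, length 90, wall 3, closed end 5 thick, about 80 g. It starts lying on a low wire rest, axis level, 46 above the table, mouth pointing ahead and to the robot's left (yaw 0.6 to 1.4 rad). Origin: on its axis at mid-length. x axis: along the axis towards the open mouth; y, z radial. Sizes in mm
- beaker_rim (a point): centre of the beaker's open mouth, on the rim plane (45 along the beaker's x axis from its origin). Sizes in mm
- rest: the wire rest under the blue beaker, fixed: a white plate 100 x 50 x 6 with two steel bars of diameter 8 under the beaker, 16 either side of its axis and up to 26 above the table; nothing of it is wider than the beaker. Origin: underside centre; x axis along the beaker. Sizes in mm
- dryer: the free dryer, fixed: white box with a blue foot band, 130 (x) x 200 (y) x 40 high, front to -x. Origin: centre of the underside; z up. Its upright steel peg stands at x 0, y +50, its red switch lever at x 0, y -55. The two dryers swap places (left, right) at random; the free one has no beaker on its peg. Sizes in mm
- peg_seat (a point): foot of the free dryer's peg: on its axis, on top of the black rubber collar (diameter 72) on which the beaker's rim must rest, 46 above the table. The peg rises 64 above this point: diameter 32 for the first 34, then tapering to 16 at its tip. Axes as the dryer's. Sizes in mm
- switch (a joint): the free dryer's switch lever, rad: 0 = off, leaning to the dryer's -x (its front, towards the robot), 1.0 = fully on, leaning to its +x; it stays where it is left. It starts between 0 and 0.15. It turns about the dryer's y axis, 62 above the table, and needs about 1.5 N at the ball. Sizes in mm
- switch_tip (a point): centre of the red ball (diameter 26) on the free dryer's lever, 50 from the lever's pivot, 106 above the table at either end of its swing; the ball moves along the dryer's x by 48 in all. The lever stands on a grey block 70 (x) x 50 (y) x 25 high. Sizes in mm
- other_dryer: the second dryer, of the same make and size (peg at y +50, switch at y -55), carrying the yellow beaker. Origin: centre of the underside. Sizes in mm
- other_switch (a joint): the second dryer's switch lever, rad: 0 = off, its start; leave it
- dry_beaker: the yellow beaker, as the blue one in size, mouth down on the second dryer's peg. Origin: centre of its rim, 46 above the table; z axis up, its closed end at +90. Sizes in mm
- amber_bottle: small brown bottle standing on the table, diameter 48, height 100. Origin: centre of the underside, z up. Sizes in mm
- pink_bottle: pink bottle standing on the table, diameter 52, height 150. Origin: centre of the underside, z up. Sizes in mm
- white_bottle: white bottle standing on the table, diameter 56, height 130. Origin: centre of the underside, z up. Sizes in mm
Mind the look-alikes: they are no part of the job. What is shaped like the dryer but pink is not meant.

How it is judged:
By the outcome, as a careful person would: the job done as asked, in the order asked, and still so for the second after the job is handed in, with the robot touching nothing.
It also fails if it takes over 54 s, if anything falls off the work surface, if the arm or the gripper's body presses on something with over 40 N, if the wrist force passes 120 N, or if a joint passes its speed limit or range.

### The arm

A 6-joint arm with a two-finger parallel gripper is mounted at the origin on the work surface. World frame = base frame: x ahead of the robot, y to its left, z up, the work surface at z = 0. Lengths are in mm, angles in rad, forces in N, time in s.
With the tool pointing down it reaches from about 350 to 775 mm from the base axis. Payload 7.3 kg.
Tool frame: the origin (TCP) lies on the centre line of the jaws, within the pads' length; the fingertips stand 14 mm ahead of it and the grasp point (between the pads) lies 5 mm behind it; z points along the fingers, y is the line along which they close (so a half turn about z gives the same grasp; the last joint's range is limited). The gripper opens to 92 mm and grips with 3 to 60 N. Pads are 19 mm wide; open, the fingers measure 130 mm over their backs; the gripper's body (75 mm by 190 mm) begins 47 mm behind the grasp point.
Start: joints at [1.128, 0.342, 1.524, -0, 1.275, -0.146], TCP at [153.527, 502.069, 240.741] pointing down, gripper open.
Joint ranges: [-2.53, 2.53], [-0.77, 2.02], [0.04, 2.7], [-1, 4.14], [0.28, 2.66], [-3.11, 3.11]. Speed limits (rad/s): [2.57, 2.57, 3.14, 3.14, 3.14, 3.14].

### API

Orientations are given as [roll, pitch, yaw] about the fixed x, y, z axes, in that order (R = Rz(yaw) Ry(pitch) Rx(roll)).
In Python, from plant import get_obs, capture, bot, spot_in, trace, pinpoint gives the robot as it stands.
- The arm moves only by the tool play_rows, never from a script. Its argument "rows" is a list of rows, each a list of 2 entries, a list of its own where there are three numbers: the shift along the world's x, y, z in units of 3 cm (1.0 is 3 cm), then the turn, a rotation vector about the world's x, y, z in units of 8 degrees (1.0 is 8 degrees). A call has 1 to 12 rows; each row shifts and turns the commanded pose from where the row before left it; what a row does not reach is not made up. A row lasts 1/8 s, in which the tool goes at most 62.5 mm and 10.7 degrees, less where a joint would pass 70% of its speed; a pose out of reach is approached as far as the arm can. A call with a number of a shift or a turn outside -1 to 1 is refused whole. A call with a gripper value outside its range is refused whole. "hand" is the opening, from -1 (shut) to 1 (fully open), set as the call begins (left out, the last holds). The fingers move at their own pace and stop on an object; the grip force is fixed at half the most. Time passes only in rows, so rows that do not move let the fingers close. It gives the time, the measured TCP pose, the force, the opening and the grip force at its end, in the units of the state.
- get_obs(): the state, without advancing time (a new reading comes with each control period).
- capture(name): name is "scene" or "side" or "wrist"; returns a dict with "frame" (480x640x3 uint8, red, green, blue), "fov_y" (degrees; the focal length in pixels is half the picture's height over the tangent of half this angle, whatever the lens; pixels are square), "cx", "cy" (the principal point, pixels), "rvec" (rotation vector, rad) and "tvec" (3), from world to camera coordinates, as OpenCV has them; the wrist camera has in their place "hand_eye" (4x4, takes a point from camera to tool coordinates, whose origin is the TCP and whose axes are the flange's). Camera axes: x right, y down, z forward; pixel columns grow to the right and rows downward; lengths in mm; the calibration is good to about 2 mm. A picture is of the moment at which its call begins: read the wrist's pose just before it. There is no depth.
- bot.close_job(): hands the job in; it is judged then, once.
Trained networks look in the newest picture that a camera, given by its name, has taken for a name from the list of things; names that differ only in an ending like _2 or _b are one class to them, and where a whole thing is asked for, a point or a joint stands for the part that bears it (a point fixed in the world has none). Each returns a list of dicts, best first, with "p" (0 to 1); they miss things now and then, are a little off and sometimes report something else, mostly with a low value. They report only what shows in the picture. A call takes as long as a camera call. They do not tell look-alikes from the thing itself.
- spot_in(query, camera): "at" ([row, column] in pixels, amid what is visible of it).
- trace(query, camera): "mask" (480x640 bool, what is visible of it) and "at" ([row, column] in pixels, amid what is visible of it).
- pinpoint(query, camera): "at" ([row, column] in pixels: a listed point, or the origin of a listed thing).
The state is a dict: "time": time; "joint_positions": joint angles; "dq": joint speeds; "tau": joint torques, N m; "tool_pos": TCP position; "tcp_rot": TCP orientation; "contact_force": force on the tool from outside, world axes, zero at the start; "moment": the same for the moment, N m; "grip_width": finger opening in mm; "finger_force": force on a finger pad.
Only numpy, scipy, OpenCV 4.12 (cv2) and the standard library are available. Lean on these libraries where they do the work, as an engineer would, in place of code of your own. Each camera call takes 0.05 s, during which the arm holds its last target. There are 200 camera calls.

## Working session

There is one attempt and no reset: what is moved stays moved. The work goes in short steps, Python scripts to look and compute and a tool call to move; the robot and the scene stay as the last step left them, time stands still between calls to the robot, and variables do not carry over. Pictures are saved under pics/ and viewed, at most 10 in all, crops included, and the job is handed in when it is done.

Besides the shell and the picture viewer there is one more tool, called after "Call:" as a command line: name --argument value ..., lists and objects as JSON in quotes. play_rows: Moves the arm, as the interface text tells. Shifts and turns lie within -1 to 1; 1 stands for 3 cm of shift or 8 degrees of turn. Its arguments: {"type":"object","properties":{"rows":{"type":"array"},"hand":{"type":"number"}},"required":["rows"]}

```bash
mkdir -p pics; ls
cat > h.py <<'E'
import numpy as np, cv2
from plant import *
def cam(name):
    o=get_obs(); c=capture(name)
    f=240/np.tan(np.radians(c["fov_y"])/2)
    K=np.array([[f,0,c["cx"]],[0,f,c["cy"]],[0,0,1]])
    if "rvec" in c:
        R=cv2.Rodrigues(np.array(c["rvec"],float))[0]; t=np.array(c["tvec"],float).ravel()
    else:
        from scipy.spatial.transform import Rotation as Ro
        T=np.eye(4); T[:3,:3]=Ro.from_euler("xyz",o["tcp_rot"]).as_matrix(); T[:3,3]=o["tool_pos"]
        M=np.linalg.inv(T@np.array(c["hand_eye"])); R,t=M[:3,:3],M[:3,3]
    return c["frame"],K,R,t
def ray(C,at):
    _,K,R,t=C; d=R.T@np.linalg.inv(K)@np.array([at[1],at[0],1.]); return -R.T@t,d/np.linalg.norm(d)
def onz(C,at,z):
    o,d=ray(C,at); return o+d*(z-o[2])/d[2]
def proj(C,P):
    _,K,R,t=C; p=K@(R@np.array(P,float)+t); return p[1]/p[2],p[0]/p[2]
def tri(rs):
    A=np.zeros((3,3));b=np.zeros(3)
    for o,d in rs:
        M=np.eye(3)-np.outer(d,d);A+=M;b+=M@o
    x=np.linalg.solve(A,b); return x,[float(np.linalg.norm((np.eye(3)-np.outer(d,d))@(x-o))) for o,d in rs]
E
cat > a.py <<'E'
from h import *
np.set_printoptions(precision=1,suppress=True)
Z=dict(beaker=46,beaker_rim=46,rest=0,dryer=0,peg_seat=46,switch_tip=106,other_dryer=0,dry_beaker=46,amber_bottle=0,pink_bottle=0,white_bottle=0)
ims=[]
for n in ["scene","side"]:
    C=cam(n); cv2.imwrite(f"pics/{n}0.png",C[0][:,:,::-1]); print(n,-C[2].T@C[3])
    for q,z in Z.items():
        for r in pinpoint(q,n)[:3]: print(q,round(r["p"],2),np.array(r["at"]),onz(C,r["at"],z)[:2])
E
python3 a.py
```

```text
pics
scene [1121.6  -60.6  965.3]
beaker 0.94 [235.  303.9] [518.6   6.9]
beaker 0.65 [278.5 202.7] [ 594.7 -229.5]
beaker_rim 0.8 [237.7 319.8] [532.2  42.2]
rest 0.81 [245.4 302.2] [517.5   1.7]
dryer 0.86 [161.3 473.2] [327.2 502.5]
dryer 0.8 [236.7 425.8] [543.1 304. ]
peg_seat 0.64 [150.6 494.7] [338.4 544.8]
peg_seat 0.58 [221.1 452.8] [538.5 363. ]
peg_seat 0.26 [289.6 184.1] [ 615.4 -270.2]
switch_tip 0.71 [203.5 410.2] [513.3 254.7]
switch_tip 0.71 [119.8 458. ] [271.  450.2]
other_dryer 0.67 [287.7 184.5] [ 585.3 -279.7]
dry_beaker 0.85 [277.9 202.4] [ 593.1 -230.1]
amber_bottle 0.81 [343.1 313.7] [765.5 -10.8]
amber_bottle 0.5 [237.5 316.9] [500.9  40.5]
white_bottle 0.75 [337.1 277.6] [739.  -85.1]
white_bottle 0.68 [340.  356.8] [774.3  81.6]
side [  50.6 -825.4  653.4]
beaker 0.92 [280.4 308.7] [507.1   5.5]
beaker_rim 0.96 [271.1 311.1] [532.7  40.3]
rest 0.7 [298.2 308.6] [503.4  -1.8]
rest 0.51 [357.6 411.9] [ 589.9 -287.2]
dryer 0.83 [246.1 271.2] [532.8 282.5]
dryer 0.7 [231.9 178.1] [317.8 496.6]
peg_seat 0.82 [223.3 265.2] [542. 343.]
peg_seat 0.7 [215.8 180.8] [334.6 508.3]
peg_seat 0.35 [289.5 403.9] [ 686.1 -133.1]
switch_tip 0.43 [212.8 161.4] [264.3 420.4]
other_dryer 0.55 [357.1 411.9] [ 590.8 -286. ]
dry_beaker 0.75 [323.7 398.4] [ 594. -230.]
amber_bottle 0.85 [274.4 396.4] [762.2 -14.1]
pink_bottle 0.89 [256.9 379.5] [777.9  83.4]
white_bottle 0.62 [290.4 405. ] [734.2 -85.2]
```

View pics/scene0.png

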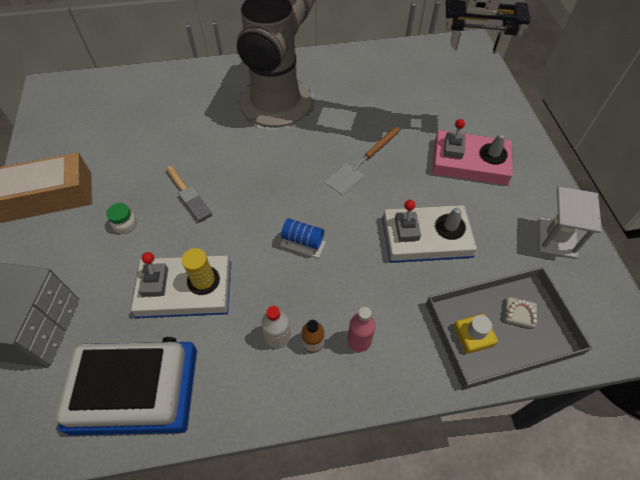

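View pics/side0.png

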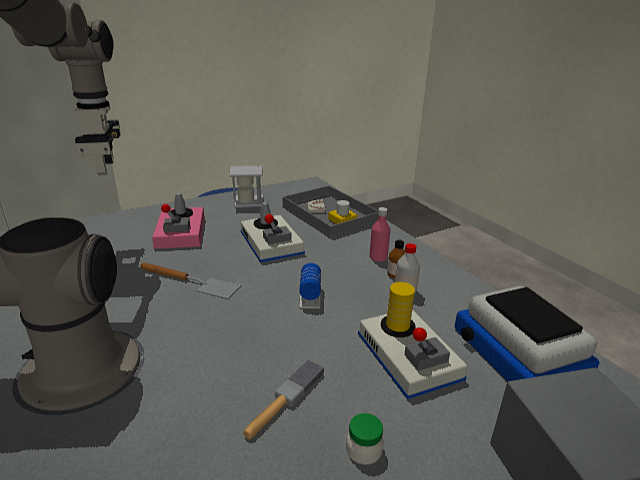

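The scene picture shows the blue beaker at (303,235) and the free white dryer on the left side, with its peg at (454,222) and red ball at (410,205). The yellow beaker is at (200,270), and the pink dryer is the look-alike. The side picture agrees: beaker (310,282), peg (265,212), ball (269,219).

```bash
cat > b.py <<'E'
from h import *
np.set_printoptions(precision=3,suppress=True)
Cs={n:cam(n) for n in ["scene","side"]}
def blob(C,c,lo):
    f=C[0].astype(int); r=18;y,x=c;m=np.zeros(f.shape[:2],bool)
    s=f[y-r:y+r,x-r:x+r]; m[y-r:y+r,x-r:x+r]=(s[:,:,0]>110)&(s[:,:,1]<60)&(s[:,:,2]<60)
    yy,xx=np.nonzero(m); return (yy.mean(),xx.mean()),len(yy)
b=[blob(Cs["scene"],(205,410),0),blob(Cs["side"],(219,269),0)];print(b)
print("ball",tri([ray(Cs["scene"],b[0][0]),ray(Cs["side"],b[1][0])]),onz(Cs["scene"],b[0][0],106),onz(Cs["side"],b[1][0],106))
for q,z,c in [("dryer",40,(235,428)),("beaker",46,(235,303))]:
  for n in Cs:
    for r in trace(q,n):
        P=np.array([onz(Cs[n],(y,x),z)[:2] for y,x in np.argwhere(r["mask"])],np.float32)
        print(q,n,round(r["p"],2),r["at"],cv2.minAreaRect(P))
o=get_obs();print(o["tool_pos"],o["tcp_rot"],o["time"]);print(np.array(capture("wrist")["hand_eye"]),capture("wrist")["fov_y"])
for n in Cs:
  for y,x in [(0,0)]:
    p=proj(Cs[n],(540,355,78)); y,x=map(int,p); im=Cs[n][0][max(0,y-50):y+50,x-70:x+60,::-1]; cv2.imwrite(f"pics/c_{n}.png",cv2.resize(im,None,fx=4,fy=4)); print(n,y-50,x-70)
a=cv2.imread("pics/c_scene.png");bb=cv2.imread("pics/c_side.png");cv2.imwrite("pics/cc.png",cv2.resize(np.hstack([a,bb]),(800,308)))
E
python3 b.py
```

```text
[((np.float64(204.0), np.float64(410.046875)), 64), ((np.float64(216.48648648648648), np.float64(268.4054054054054)), 37)]
ball (array([515.822, 253.651, 109.731]), [1.4028578285803726, 1.4028578285803952]) [514.591 253.932 106.   ] [518.938 263.539 106.   ]
dryer scene 0.97 [231.8, 427.8] ((545.7006225585938, 299.3869934082031), (209.20423889160156, 176.48031616210938), 84.75499725341797)
dryer scene 0.7 [154.9, 470.7] ((317.822021484375, 492.8037109375), (204.59988403320312, 215.73782348632812), 69.0277328491211)
dryer scene 0.44 [204.3, 406.8] ((482.5152893066406, 268.5991516113281), (26.102275848388672, 63.885589599609375), 59.75071334838867)
dryer side 0.71 [225.5, 173.3] ((337.4742431640625, 518.0626220703125), (407.8963928222656, 140.05308532714844), 70.2680892944336)
dryer side 0.56 [238.6, 268.9] ((536.0067749023438, 327.53033447265625), (371.1144714355469, 145.22389221191406), 83.57372283935547)
beaker scene 0.68 [235.8, 302.5] ((512.443115234375, 4.457386016845703), (98.84661102294922, 55.457828521728516), 58.991756439208984)
beaker scene 0.26 [231.1, 429.9] ((549.3302612304688, 297.7664794921875), (208.277099609375, 173.12689208984375), 83.43695068359375)
beaker side 0.67 [282.9, 312.6] ((510.7457275390625, 6.465049743652344), (160.35562133789062, 48.95089340209961), 60.36891555786133)
[153.541 502.074 240.731] [3.142 0.    2.845] 1.5
[[  -0.      -0.961   -0.276   74.434]
 [   1.      -0.      -0.      -0.069]
 [   0.      -0.276    0.961 -144.196]
 [   0.       0.       0.       1.   ]] 69.0553188337384
scene 164 383
side 162 192
```

View pics/cc.png

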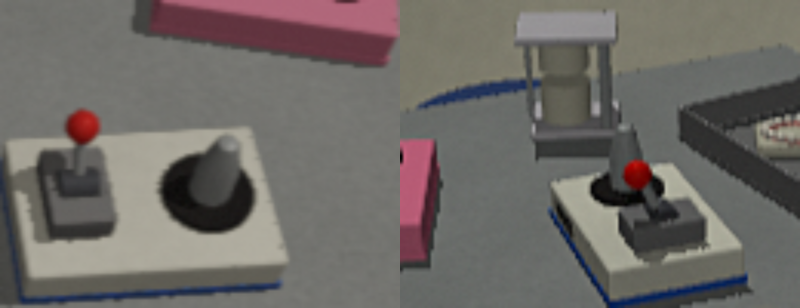

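The crop confirms the free dryer: lever ball at left leaning to the front, peg at right, box yaw about -0.1. I'm moving above the beaker now, with the jaws turned across its axis.

Call:
play_rows --rows '[[[0.7,-0.97,0],[0,0,-0.76]],[[0.7,-0.97,0],[0,0,-0.76]],[[0.7,-0.97,0],[0,0,-0.76]],[[0.7,-0.97,0],[0,0,-0.76]],[[0.7,-0.97,0],[0,0,-0.76]],[[0.7,-0.97,0],[0,0,-0.76]],[[0.7,-0.97,0],[0,0,-0.76]],[[0.7,-0.97,0],[0,0,-0.76]],[[0.7,-0.97,0],[0,0,-0.76]],[[0.7,-0.97,0],[0,0,-0.76]],[[0.7,-0.97,0],[0,0,-0.76]],[[0.7,-0.97,0],[0,0,-0.76]]]' --hand 1

```text
time: 3.1
tool_pos: [406.2, 151.8, 240.9]
tcp_rot: [3.141, -0.0, 1.568]
contact_force: [-0.7, -0.5, -0.2]
grip_width: 92.1
finger_force: 0.0
```

Call:
play_rows --rows '[[[0.7,-0.98,0],[0,0,-0.75]],[[0.7,-0.98,0],[0,0,-0.75]],[[0.7,-0.98,0],[0,0,-0.75]],[[0.7,-0.98,0],[0,0,-0.75]],[[0.7,-0.98,0],[0,0,-0.75]],[[0,0,0],[0,0,0]],[[0,0,0],[0,0,0]]]'

```text
time: 3.98
tool_pos: [510.0, 6.2, 240.6]
tcp_rot: [-3.141, 0.0, 1.049]
contact_force: [0.4, 0.3, -0.7]
grip_width: 91.6
finger_force: 0.0
```

```bash
cat > w.py <<'E'
from h import *
import sys
np.set_printoptions(precision=3,suppress=True)
o=get_obs();print(o["time"],o["tool_pos"],o["tcp_rot"],o["joint_positions"])
C=cam("wrist");cv2.imwrite("pics/w%s.png"%sys.argv[1],C[0][:,:,::-1])
for q,z in [("beaker",46),("beaker_rim",46)]:
    for r in pinpoint(q,"wrist")[:2]: print(q,r["p"],r["at"],onz(C,r["at"],z))
for r in trace("beaker","wrist")[:1]:
    P=np.array([onz(C,(y,x),46)[:2] for y,x in np.argwhere(r["mask"])],np.float32);print(r["p"],cv2.minAreaRect(P))
E
python3 w.py 1
```

```text
3.975 [510.045   6.248 240.557] [-3.141  0.     1.049] [-0.138  0.315  1.564  0.     1.263  0.384]
beaker 0.67 [207.6, 318.0] [511.668   6.203  46.   ]
beaker 0.67 [164.9, 320.3] [534.384  41.353  46.   ]
beaker_rim 0.84 [163.6, 315.6] [531.093  44.665  46.   ]
0.66 ((509.488525390625, 1.2327423095703125), (100.06670379638672, 49.92253112792969), 59.73387908935547)
```

View pics/w1.png

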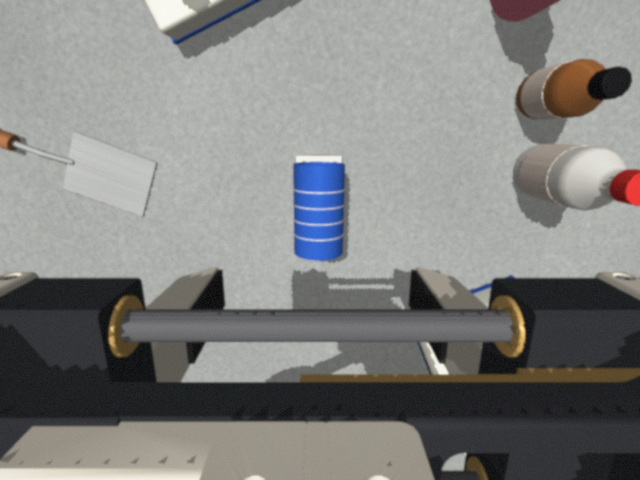

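The wrist picture shows the beaker at columns 294–345, rows 160–260. It is centred between the fingers and upright in the picture, so the yaw matches. The white plate peeks out at the mouth end (top). Next I tilt 45° towards the mouth and stop 100 mm short along the approach.

Call:
play_rows --rows '[[[-0.219,-0.397,-0.708],[0.813,-0.467,0]],[[-0.219,-0.397,-0.708],[0.813,-0.467,0]],[[-0.219,-0.397,-0.708],[0.813,-0.467,0]],[[-0.219,-0.397,-0.708],[0.813,-0.467,0]],[[-0.219,-0.397,-0.708],[0.813,-0.467,0]],[[-0.219,-0.397,-0.708],[0.813,-0.467,0]],[[0,0,0],[0,0,0]],[[0,0,0],[0,0,0]]]'

```text
time: 5.18
tool_pos: [471.4, -65.2, 113.9]
tcp_rot: [-3.14, -0.784, 1.048]
contact_force: [0.5, 0.3, 1.0]
grip_width: 92.1
finger_force: 0.0
```

```bash
cat >> w.py <<'E'
from scipy.spatial.transform import Rotation as Ro
print(Ro.from_euler("xyz",o["tcp_rot"]).as_matrix())
E
python3 w.py 2
```

```text
5.175 [471.443 -65.232 113.927] [-3.14  -0.784  1.048] [-0.777  0.516  1.995  0.882  1.086 -0.868]
beaker 0.81 [221.4, 315.2] [511.387   5.952  46.   ]
beaker_rim 0.96 [178.3, 313.9] [530.23   40.899  46.   ]
beaker_rim 0.42 [151.3, 540.1] [707.28  -28.881  46.   ]
0.84 ((514.4620361328125, 9.795387268066406), (119.82801818847656, 50.31965637207031), 59.70419692993164)
[[ 0.354  0.867  0.352]
 [ 0.614 -0.499  0.612]
 [ 0.706 -0.001 -0.708]]
```

Call:
play_rows --rows '[[[0.285,0.509,-0.595],[0,0,0]],[[0.285,0.509,-0.595],[0,0,0]],[[0.285,0.509,-0.595],[0,0,0]],[[0.285,0.509,-0.595],[0,0,0]],[[0,0,0],[0,0,0]],[[0,0,0],[0,0,0]]]'

```text
time: 6.12
tool_pos: [505.6, -4.6, 42.7]
tcp_rot: [3.141, -0.785, 1.05]
contact_force: [-0.1, -1.0, 0.5]
grip_width: 91.5
finger_force: 0.0
```

Call:
play_rows --rows '[[[0,0,0],[0,0,0]],[[0,0,0],[0,0,0]],[[0,0,0],[0,0,0]],[[0,0,0],[0,0,0]],[[0,0,0],[0,0,0]],[[0,0,0],[0,0,0]],[[0,0,0],[0,0,0]],[[0,0,0],[0,0,0]]]' --hand -1

```text
time: 7.12
tool_pos: [505.6, -4.8, 42.0]
tcp_rot: [-3.141, -0.785, 1.047]
contact_force: [1.7, -1.3, 1.9]
grip_width: 50.0
finger_force: 30.0
```

Call:
play_rows --rows '[[[0,0,0.4],[0,0,0]],[[0,0,0.8],[0,0,0]],[[0,0,0.8],[0,0,0]],[[0,0,0.8],[0,0,0]],[[0,0,0.8],[0,0,0]],[[0,0,0.8],[0,0,0]],[[0,0,0.8],[0,0,0]],[[0,0,0.8],[0,0,0]],[[0,0,0],[0,0,0]]]'

```text
time: 8.25
tool_pos: [505.3, -4.5, 223.3]
tcp_rot: [3.139, -0.785, 1.051]
contact_force: [0.3, -0.4, -0.9]
grip_width: 49.7
finger_force: 30.0
```

```bash
cat > k.py <<'E'
import numpy as np
from scipy.spatial.transform import Rotation as Ro
from plant import get_obs
np.set_printoptions(precision=3,suppress=True)
o=get_obs();print(o["time"],o["joint_positions"],o["tool_pos"],o["tcp_rot"],o["grip_width"])
S=[([1.128,.342,1.524,0,1.275,-.146],[153.54,502.07,240.73],[3.142,0,2.845]),
([-.138,.315,1.564,0,1.263,.384],[510.05,6.25,240.56],[-3.141,0,1.049]),
([-.777,.516,1.995,.882,1.086,-.868],[471.44,-65.23,113.93],[-3.14,-.784,1.048]),
(list(o["joint_positions"]),list(o["tool_pos"]),list(o["tcp_rot"]))]
z=lambda a:Ro.from_euler("z",a).as_matrix(); y=lambda a:Ro.from_euler("y",a).as_matrix()
A=[];b=[]
for q,p,r in S:
    R1=z(q[0]);R2=R1@y(q[1]);R3=R2@y(q[2])
    for s4 in (1,-1):
        R5=R3@z(s4*q[3])@y(q[4]); R6=R5@z(q[5]); print(s4,(R6.T@Ro.from_euler("xyz",r).as_matrix()).round(2).tolist())
E
python3 k.py
```

```text
8.25 [-0.621  0.319  1.896  0.859  1.192 -0.544] [505.283  -4.503 223.348] [ 3.139 -0.785  1.051] 49.65573358576205
1 [[0.0, -1.0, 0.0], [1.0, 0.0, 0.0], [-0.0, 0.0, 1.0]]
-1 [[0.0, -1.0, 0.0], [1.0, 0.0, 0.0], [-0.0, 0.0, 1.0]]
1 [[0.0, -1.0, 0.0], [1.0, 0.0, 0.0], [-0.0, 0.0, 1.0]]
-1 [[0.0, -1.0, 0.0], [1.0, 0.0, 0.0], [-0.0, 0.0, 1.0]]
1 [[0.0, -1.0, -0.0], [1.0, 0.0, -0.0], [0.0, -0.0, 1.0]]
-1 [[0.0, -0.2, -0.98], [0.35, -0.92, 0.19], [-0.94, -0.35, 0.07]]
1 [[0.0, -1.0, -0.0], [1.0, 0.0, -0.0], [-0.0, -0.0, 1.0]]
-1 [[0.07, -0.58, -0.81], [0.12, -0.8, 0.58], [-0.99, -0.14, 0.01]]
```

```bash
cat >> k.py <<'E'
from scipy.optimize import least_squares
def Rs(q):
    R1=z(q[0]);R2=R1@y(q[1]);R3=R2@y(q[2]);R4=R3@z(q[3]);R5=R4@y(q[4]);return R1,R2,R3,R4,R5,R5@z(q[5]+np.pi/2)
def rows(q):
    R=Rs(q); return np.stack([np.array([0,0,1.]),R[0][:,0],R[0][:,1],R[1][:,2],R[2][:,0],R[2][:,2],R[3][:,1],R[5][:,2]],1)
A=np.vstack([rows(s[0]) for s in S]);b=np.hstack([s[1] for s in S])
W=np.linalg.lstsq(A,b,rcond=1e-3)
L=W[0];print("params",L,W[2],np.abs(A@L-b).max(),W[3])
lo=np.array([-2.53,-.77,.04,-1,.28,-3.11]);hi=np.array([2.53,2.02,2.7,4.14,2.66,3.11])
def ik(p,R,q0):
    f=lambda q:np.r_[(rows(q)@L-p)/100,(Rs(q)[5]-R).ravel()]
    return least_squares(f,np.clip(q0,lo+.01,hi-.01),bounds=(lo,hi))
def tgt(th,t=45):
    a=np.array([np.cos(np.radians(th)),np.sin(np.radians(th)),0]);k=np.array([0,0,1.]);c,s=np.cos(np.radians(t)),np.sin(np.radians(t))
    zt=a*s-k*c; xt=-a*c-k*s; return np.stack([xt,np.cross(zt,xt),zt],1)
if __name__=="__main__":
    rng=np.random.default_rng(0); G=np.array([540,355,106.])
    for th in range(-80,81,20):
        R=tgt(th);best={}
        for i in range(40):
            r=ik(G+5*R[:,2]+[0,0,80],R,rng.uniform(lo,hi))
            if r.cost<1e-4: best[tuple(r.x.round(1))]=r.x
        print(th,[v.round(2).tolist() for v in best.values()][:4])
E
python3 k.py | tail -22
```

```text
8.25 [-0.621  0.319  1.896  0.859  1.192 -0.544] [505.283  -4.503 223.348] [ 3.139 -0.785  1.051] 49.65573358576205
1 [[0.0, -1.0, 0.0], [1.0, 0.0, 0.0], [-0.0, 0.0, 1.0]]
-1 [[0.0, -1.0, 0.0], [1.0, 0.0, 0.0], [-0.0, 0.0, 1.0]]
1 [[0.0, -1.0, 0.0], [1.0, 0.0, 0.0], [-0.0, 0.0, 1.0]]
-1 [[0.0, -1.0, 0.0], [1.0, 0.0, 0.0], [-0.0, 0.0, 1.0]]
1 [[0.0, -1.0, -0.0], [1.0, 0.0, -0.0], [0.0, -0.0, 1.0]]
-1 [[0.0, -0.2, -0.98], [0.35, -0.92, 0.19], [-0.94, -0.35, 0.07]]
1 [[0.0, -1.0, -0.0], [1.0, 0.0, -0.0], [-0.0, -0.0, 1.0]]
-1 [[0.07, -0.58, -0.81], [0.12, -0.8, 0.58], [-0.99, -0.14, 0.01]]
params [221.292   0.246  76.557 507.245  46.263 378.838  -0.187 303.982] 8 0.10964162064880156 [3.91  2.931 2.644 0.737 0.644 0.382 0.13  0.074]
-80 [[0.74, 0.9, 0.93, -0.65, 1.76, 0.59]]
-60 [[0.78, 0.77, 1.19, -0.76, 1.47, 0.45]]
-40 [[0.79, 0.65, 1.43, -0.88, 1.16, 0.33]]
-20 []
0 []
20 []
40 []
60 [[0.21, 0.42, 1.87, 1.18, 0.6, 2.94]]
80 [[0.14, 0.51, 1.72, 1.0, 0.92, 2.81]]
```

```bash
cat > p.py <<'E'
from k import *
from h import cam,ray,tri,onz,proj
from scipy.spatial.transform import Slerp
C1,C2=cam("scene"),cam("side")
a,b=(210.5,457.1),(203.6,265.1)
print("tip",tri([ray(C1,a),ray(C2,b)]),onz(C1,a,110),onz(C2,b,110))
R0=Ro.from_euler("xyz",o["tcp_rot"]);R1=Ro.from_matrix(tgt(-50))
p0=np.array(o["tool_pos"]);p1=np.array([540,357,235.])+5*tgt(-50)[:,2]
rv=(R1*R0.inv()).as_rotvec();print("dp",p1-p0,"rv deg",np.degrees(rv),np.degrees(np.linalg.norm(rv)),p1)
q=np.array(o["joint_positions"])
for s in np.linspace(0,1,13):
    R=(Ro.from_rotvec(rv*s)*R0).as_matrix(); r=ik(p0+(p1-p0)*s,R,q);q=r.x;m=(R[:,0]+R[:,2])/2**.5
    print(round(s,2),r.cost<1e-4,q,"rim",p0+(p1-p0)*s+60*m)
E
python3 p.py | tail -16
```

```text
params [221.292   0.246  76.557 507.245  46.263 378.838  -0.187 303.982] 8 0.10964162064880156 [3.91  2.931 2.644 0.737 0.644 0.382 0.13  0.074]
tip (array([548.951, 355.067, 103.978]), [0.2044244113917846, 0.2044244113917565]) [552.754 352.33  110.   ] [543.488 341.747 110.   ]
dp [ 36.989 358.795   8.117] rv deg [-94.302  -8.232  54.194] 109.0764918501962 [542.273 354.292 231.464]
0.0 True [-0.621  0.319  1.896  0.859  1.192 -0.544] rim [535.2    47.507 223.306]
0.08 True [-0.499  0.273  1.882  0.771  1.104 -0.49 ] rim [534.149  79.124 217.05 ]
0.17 True [-0.366  0.241  1.86   0.658  1.021 -0.407] rim [533.097 109.448 210.597]
0.25 True [-0.226  0.225  1.83   0.514  0.953 -0.294] rim [532.149 138.469 204.126]
0.33 True [-0.081  0.226  1.791  0.342  0.909 -0.157] rim [531.405 166.208 197.817]
0.42 True [ 0.062  0.243  1.744  0.152  0.897 -0.009] rim [530.963 192.72  191.846]
0.5 True [ 0.2    0.276  1.689 -0.037  0.918  0.13 ] rim [530.91  218.09  186.378]
0.58 True [ 0.328  0.322  1.628 -0.21   0.97   0.242] rim [531.325 242.431 181.569]
0.67 True [ 0.445  0.379  1.56  -0.36   1.042  0.32 ] rim [532.276 265.884 177.556]
0.75 True [ 0.549  0.444  1.488 -0.489  1.127  0.362] rim [533.815 288.61  174.457]
0.83 True [ 0.641  0.515  1.412 -0.601  1.216  0.372] rim [535.981 310.789 172.367]
0.92 True [ 0.722  0.589  1.335 -0.702  1.305  0.356] rim [538.798 332.615 171.356]
1.0 True [ 0.793  0.666  1.257 -0.798  1.389  0.317] rim [542.273 354.292 171.464]
```

Call:
play_rows --rows '[[[0.077,0.748,0.06],[-0.737,-0.064,0.423]],[[0.077,0.748,0.06],[-0.737,-0.064,0.423]],[[0.077,0.748,0.06],[-0.737,-0.064,0.423]],[[0.077,0.748,0.06],[-0.737,-0.064,0.423]],[[0.077,0.748,0.06],[-0.737,-0.064,0.423]],[[0.077,0.748,0.06],[-0.737,-0.064,0.423]],[[0.077,0.748,0.06],[-0.737,-0.064,0.423]],[[0.077,0.748,0.06],[-0.737,-0.064,0.423]]]'

```text
time: 9.35
tool_pos: [523.1, 175.6, 234.9]
tcp_rot: [2.886, 0.003, 1.659]
contact_force: [-0.3, 1.0, -1.2]
grip_width: 50.0
finger_force: 30.0
```

Call:
play_rows --rows '[[[0.077,0.748,0.06],[-0.737,-0.064,0.423]],[[0.077,0.748,0.06],[-0.737,-0.064,0.423]],[[0.077,0.748,0.06],[-0.737,-0.064,0.423]],[[0.077,0.748,0.06],[-0.737,-0.064,0.423]],[[0.077,0.748,0.06],[-0.737,-0.064,0.423]],[[0.077,0.748,0.06],[-0.737,-0.064,0.423]],[[0.077,0.748,0.06],[-0.737,-0.064,0.423]],[[0.077,0.748,0.06],[-0.737,-0.064,0.423]],[[0,0,0],[0,0,0]],[[0,0,0],[0,0,0]]]'

```text
time: 10.6
tool_pos: [542.0, 354.0, 249.5]
tcp_rot: [-3.14, 0.785, 2.266]
contact_force: [-0.8, -0.8, -1.0]
grip_width: 50.0
finger_force: 30.0
```

```bash
cat > v.py <<'E'
from h import *
import sys
np.set_printoptions(precision=3,suppress=True)
from scipy.spatial.transform import Rotation as Ro
o=get_obs();print(o["time"],o["tool_pos"],o["tcp_rot"],o["joint_positions"],o["grip_width"]);R=Ro.from_euler("xyz",o["tcp_rot"]).as_matrix();print(R)
m=(R[:,0]+R[:,2])/2**.5; print("m",m,"grasp",o["tool_pos"]-5*R[:,2])
Cs={n:cam(n) for n in ["wrist","scene","side"]}
for n,C in Cs.items():
    for q,h in [("peg_seat",46),("switch_tip",106),("dryer",0),("beaker_rim",None),("beaker",None)]:
        for r in pinpoint(q,n)[:3]: print(n,q,round(r["p"],2),np.array(r["at"]),onz(C,r["at"],h) if h is not None else "")
im=Cs["wrist"][0][::-1,::-1,::-1]; cv2.imwrite("pics/v%s.png"%sys.argv[1],im)
E
python3 v.py 1
```

```text
10.6 [541.98  353.999 249.462] [-3.14   0.785  2.266] [ 0.792  0.652  1.231 -0.791  1.42   0.289] 49.97004769320509
[[-0.453  0.769  0.451]
 [ 0.544  0.639 -0.544]
 [-0.707 -0.001 -0.708]]
m [-0.002 -0.    -1.   ] grasp [539.725 356.719 253.   ]
wrist peg_seat 0.58 [ 33.2 321.8] [545.085 355.959  46.   ]
wrist switch_tip 0.61 [154.6 210.8] [517.01  248.323 106.   ]
wrist dryer 0.67 [ 44.9 284. ] [544.396 304.729   0.   ]
wrist beaker_rim 0.82 [200.1 316.4] 
wrist beaker_rim 0.66 [262.3 140.7] 
wrist beaker 0.73 [274.5 314.7] 
wrist beaker 0.71 [271.2 142.7] 
scene peg_seat 0.77 [151.  495.6] [340.128 546.62   46.   ]
scene peg_seat 0.56 [224.4 450.1] [546.656 353.64   46.   ]
scene switch_tip 0.51 [120.9 455.9] [273.968 443.492 106.   ]
scene switch_tip 0.45 [203.3 407.1] [511.539 247.818 106.   ]
scene dryer 0.77 [234.  424.6] [534.983 303.324   0.   ]
scene dryer 0.64 [164.2 470. ] [335.76  490.293   0.   ]
scene beaker_rim 0.98 [181.2 464.6] 
scene beaker 0.76 [168.7 475.8] 
scene beaker 0.48 [242.7 303.5] 
side peg_seat 0.96 [213.2 180.7] [339.379 527.386  46.   ]
side peg_seat 0.89 [221.7 265.3] [546.761 353.035  46.   ]
side switch_tip 0.54 [212.7 165.7] [274.965 415.739 106.   ]
side switch_tip 0.47 [296.3 308.5] [ 433.001 -129.379  106.   ]
side switch_tip 0.46 [218.5 271.5] [521.115 247.664 106.   ]
side dryer 0.67 [231.6 176.8] [314.8   500.458   0.   ]
side dryer 0.65 [244.2 270.9] [536.864 293.589   0.   ]
side beaker_rim 0.69 [175.1 259. ] 
side beaker_rim 0.33 [221.2 263.6] 
side beaker 0.59 [159.2 260.9]
```

View pics/v1.png

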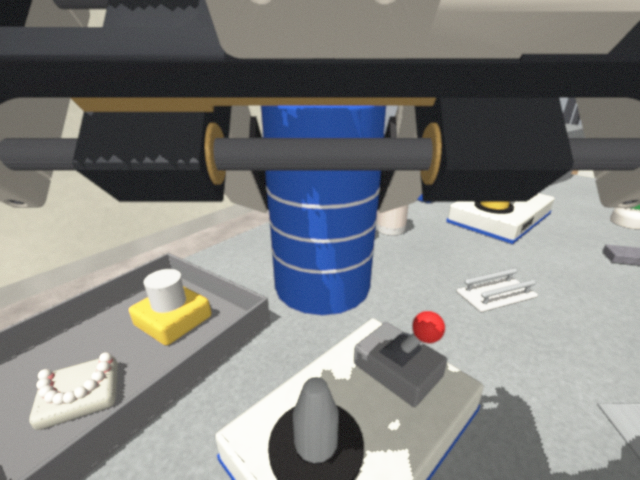

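The flipped wrist picture shows the beaker mouth down, with its lower rim centre near (322,290). Below it are the peg at (317,380–440) on its black collar and the red ball at (429,326). All three cameras put the seat near (546,355).

```bash
cat > u.py <<'E'
from h import *
np.set_printoptions(precision=1,suppress=True)
C=cam("wrist");f=C[0].astype(int)
print("tip110",onz(C,(95,322.5),110),onz(C,(99,322.5),110))
# collar dark blob -> ellipse, in orig image
g=f.sum(2); m=((g<110)).astype(np.uint8); m[80:]=0
n,l,s,c=cv2.connectedComponentsWithStats(m)
print([(c[i][::-1],s[i]) for i in range(1,n) if s[i][4]>300])
print("rim at z193",onz(C,(200.1,316.4),193), "proj expected rim",proj(C,(539.7,356.7,193)))
b=((f[:,:,2]>90)&(f[:,:,0]<70)).astype(np.uint8)
n,l,s,c=cv2.connectedComponentsWithStats(b);i=1+np.argmax(s[1:,4]);
for y in range(190,370,25):
    x=np.nonzero(l[y]==i)[0]
    if len(x): print(y,x.min(),x.max(),(x.min()+x.max())/2)
for z in (193,250,280):print(proj(C,(539.7,356.7,z)))
for x in (546,):print(proj(C,(x,355,46)),proj(C,(x,355,110)))
E
python3 u.py
```

```text
tip110 [547.8 354.2 110. ] [549.9 351.8 110. ]
[(array([ 43.4, 290.4]), array([276,  16,  35,  55, 743], dtype=int32))]
rim at z193 [545.1 351.2 193. ] proj expected rim (np.float64(191.92625264217057), np.float64(315.2593324749665))
365 255 377 316.0
(np.float64(191.92625264217057), np.float64(315.2593324749665))
(np.float64(296.29956885621596), np.float64(315.1030373013653))
(np.float64(367.55274507444256), np.float64(314.9963383101805))
(np.float64(34.10641550778814), np.float64(320.56091121907656)) (np.float64(92.80517720946249), np.float64(321.15912315108625))
```

Call:
play_rows --rows '[[[0.055,-0.018,-0.55],[0,0,0]],[[0.055,-0.018,-0.55],[0,0,0]],[[0.055,-0.018,-0.55],[0,0,0]],[[0.055,-0.018,-0.55],[0,0,0]],[[0,0,0],[0,0,0]],[[0,0,0],[0,0,0]]]'

```text
time: 12.3
tool_pos: [549.1, 352.5, 185.1]
tcp_rot: [3.14, 0.785, 2.264]
contact_force: [0.0, -0.6, -0.3]
grip_width: 49.8
finger_force: 30.0
```

```bash
cat > x.py <<'E'
from h import *
import sys
o=get_obs();print(o["time"],o["tool_pos"],o["tcp_rot"])
out=[]
for n in ["wrist","scene","side"]:
    C=cam(n)
    for q in ["peg_seat","beaker_rim"]:
        for r in pinpoint(q,n)[:2]: print(n,q,round(r["p"],2),r["at"],onz(C,r["at"],46 if q[0]=="p" else o["tool_pos"][2]+3.5-60))
    I=C[0][:,:,::-1]
    if n=="wrist": out.append(cv2.resize(I[::-1,::-1][140:480,150:490],(400,400)))
    else:
        y,x=map(int,proj(C,(546,355,100))); out.append(cv2.resize(I[y-40:y+40,x-40:x+40],(400,400),interpolation=cv2.INTER_CUBIC)); print(n,y-40,x-40)
cv2.imwrite("pics/x%s.png"%sys.argv[1],cv2.resize(np.hstack(out),(800,267)))
E
python3 x.py 1
```

```text
12.3 [549.09672223 352.51823573 185.06163541] [3.13986716 0.78548376 2.26380393]
wrist peg_seat 0.56 [84.2, 318.5] [546.49236528 357.91543429  46.        ]
wrist beaker_rim 0.81 [197.7, 314.5] [548.58812294 351.59099842 128.56163541]
scene peg_seat 0.8 [223.5, 451.6] [544.75256707 357.98399948  46.        ]
scene peg_seat 0.64 [150.4, 493.4] [337.12536291 541.62973173  46.        ]
scene beaker_rim 0.65 [205.6, 458.8] [552.80239827 351.4307841  128.56163541]
scene 170 416
side peg_seat 0.72 [224.0, 263.9] [536.6543827  340.33766061  46.        ]
side peg_seat 0.6 [215.0, 179.3] [332.09467433 516.14002578  46.        ]
side beaker_rim 0.64 [197.3, 263.4] [540.87455976 346.46676195 128.56163541]
side 164 224
```

View pics/x1.png

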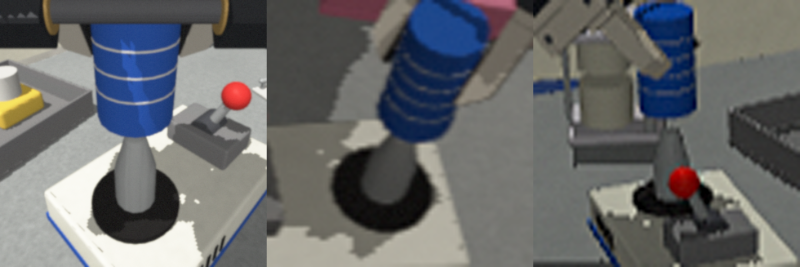

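The crops show the beaker axis in line with the peg in all three views: wrist columns 136 and 135, side 666 and 668. Lowering now.

Call:
play_rows --rows '[[[0,0,-0.45],[0,0,0]],[[0,0,-0.45],[0,0,0]],[[0,0,-0.45],[0,0,0]],[[0,0,-0.4],[0,0,0]],[[0,0,0],[0,0,0]]]'

```text
time: 13.38
tool_pos: [548.4, 352.0, 130.6]
tcp_rot: [-3.139, 0.785, 2.267]
contact_force: [-0.2, -0.1, -0.4]
grip_width: 50.2
finger_force: 30.0
```

Call:
play_rows --rows '[[[0,0,-0.35],[0,0,0]],[[0,0,-0.3],[0,0,0]],[[0,0,0],[0,0,0]]]'

```text
time: 13.75
tool_pos: [548.5, 352.1, 111.7]
tcp_rot: [-3.14, 0.785, 2.266]
contact_force: [0.4, -0.2, -0.4]
grip_width: 50.1
finger_force: 30.0
```

Call:
play_rows --rows '[[[0,0,-0.1],[0,0,0]],[[0,0,-0.1],[0,0,0]],[[0,0,0],[0,0,0]]]'

```text
time: 14.12
tool_pos: [548.8, 352.3, 106.6]
tcp_rot: [3.141, 0.785, 2.265]
contact_force: [-0.0, 0.2, -0.4]
grip_width: 50.4
finger_force: 30.0
```

Call:
play_rows --rows '[[[0,0,-0.05],[0,0,0]],[[0,0,0],[0,0,0]]]'

```text
time: 14.38
tool_pos: [548.8, 352.3, 105.1]
tcp_rot: [3.141, 0.785, 2.265]
contact_force: [-0.1, 0.3, -1.1]
grip_width: 50.1
finger_force: 30.0
```

Call:
play_rows --rows '[[[0,0,-0.05],[0,0,0]],[[0,0,0],[0,0,0]]]'

```text
time: 14.62
tool_pos: [548.8, 352.3, 103.6]
tcp_rot: [3.141, 0.785, 2.265]
contact_force: [0.7, 0.4, -0.4]
grip_width: 50.0
finger_force: 30.0
```

Call:
play_rows --rows '[[[0,0,-0.03],[0,0,0]],[[0,0,0],[0,0,0]]]'

```text
time: 14.88
tool_pos: [548.8, 352.3, 102.7]
tcp_rot: [3.141, 0.785, 2.265]
contact_force: [-0.5, -0.0, -1.0]
grip_width: 50.3
finger_force: 30.0
```

Call:
play_rows --rows '[[[0,0,-0.03],[0,0,0]],[[0,0,0],[0,0,0]]]'

```text
time: 15.12
tool_pos: [549.0, 352.3, 102.4]
tcp_rot: [3.14, 0.786, 2.264]
contact_force: [0.6, -1.0, 2.5]
grip_width: 49.7
finger_force: 30.0
```

Call:
play_rows --rows '[[[0,0,-0.03],[0,0,0]],[[0,0,0],[0,0,0]]]'

```text
time: 15.38
tool_pos: [549.2, 352.2, 102.3]
tcp_rot: [3.14, 0.787, 2.263]
contact_force: [-1.9, -1.9, 6.8]
grip_width: 49.6
finger_force: 30.0
```

Contact at z 102.4, where I expected the collar (102.5). Letting go.

Call:
play_rows --rows '[[[0,0,0.03],[0,0,0]],[[0,0,0],[0,0,0]],[[0,0,0],[0,0,0]],[[0,0,0],[0,0,0]],[[0,0,0],[0,0,0]],[[0,0,0],[0,0,0]],[[0,0,0],[0,0,0]],[[0,0,0],[0,0,0]]]' --hand 1

```text
time: 16.38
tool_pos: [548.9, 352.4, 101.9]
tcp_rot: [3.141, 0.785, 2.264]
contact_force: [-0.7, -0.1, 0.2]
grip_width: 92.2
finger_force: 0.0
```

Call:
play_rows --rows '[[[-0.3,0.36,0.47],[0,0,0]],[[-0.39,0.47,0.61],[0,0,0]],[[-0.39,0.47,0.61],[0,0,0]],[[-0.39,0.47,0.61],[0,0,0]],[[-0.39,0.47,0.61],[0,0,0]],[[-0.39,0.47,0.61],[0,0,0]],[[0,0,0],[0,0,0]],[[0,0,0],[0,0,0]]]'

```text
time: 17.38
tool_pos: [481.1, 433.5, 207.2]
tcp_rot: [-3.142, 0.785, 2.265]
contact_force: [0.7, 0.6, -1.4]
grip_width: 91.9
finger_force: 0.0
```

```bash
cat > y.py <<'E'
from h import *
o=get_obs();print(o["time"],o["tool_pos"],o["tcp_rot"],o["joint_positions"])
out=[];rs=[]
for n in ["wrist","scene","side"]:
    C=cam(n)
    f=C[0].astype(int);m=((f[:,:,0]>100)&(f[:,:,1]<60)&(f[:,:,2]<60)).astype(np.uint8)
    k,l,s,c=cv2.connectedComponentsWithStats(m); e=proj(C,(516,252,106)); i=1+np.argmin(np.hypot(c[1:,1]-e[0],c[1:,0]-e[1]));print(n,"ball",c[i],s[i],onz(C,c[i][::-1],106));rs.append(ray(C,c[i][::-1]))
    I=C[0][:,:,::-1]
    if n=="wrist": out.append(cv2.resize(I[::-1,::-1],(533,400)))
    else:
        y,x=map(int,proj(C,(546,330,80))); out.append(cv2.resize(I[y-40:y+40,x-40:x+40],(400,400),interpolation=cv2.INTER_CUBIC))
print(tri(rs),tri(rs[:2]),tri(rs[::2]))
cv2.imwrite("pics/y1.png",cv2.resize(np.hstack(out),(800,240)))
E
python3 y.py
```

```text
17.375 [481.13599885 433.48317844 207.20205773] [-3.14156911  0.7852508   2.26526919] [ 0.93891356  0.74798107  1.16660285 -0.75877915  1.49346356  0.41221093]
wrist ball [227.20858896 247.17791411] [216 242  23  14 163] [510.80045655 261.97282926 106.        ]
scene ball [410.03797468 203.83544304] [405 199  11  11  79] [514.13351389 254.0385304  106.        ]
side ball [268.62068966 217.81034483] [265 214   9   9  58] [515.92078873 255.33634305 106.        ]
(array([514.26995536, 255.11714732, 104.60445068]), [2.0668337357642836, 1.1717783474819952, 2.164799340519729]) (array([512.89981481, 255.41738054, 103.09900783]), [0.7983526678109027, 0.7983526678109127]) (array([514.82495741, 256.23250474, 104.28308991]), [1.9468958758514525, 1.946895875851295])
```

View pics/y1.png

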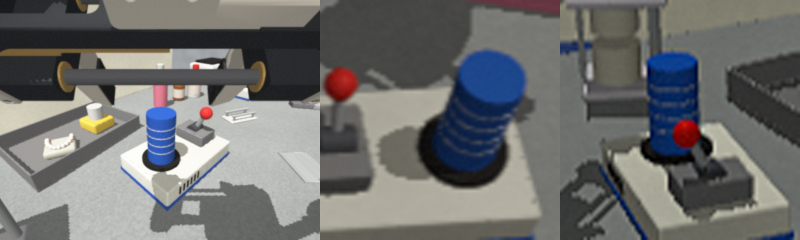

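The crops show the beaker upright and flat on the collar, with the lever still leaning forward. The ball is at about (514.5, 254.5, 106). Next: plan the switch push.

```bash
cat > s.py <<'E'
from k import *
R0=Ro.from_euler("xyz",o["tcp_rot"]);p0=np.array(o["tool_pos"])
R1=Ro.from_euler("xyz",[np.pi,0,np.radians(85)]);p1=np.array([468,258.4,190.])
rv=(R1*R0.inv()).as_rotvec();print("dp/30",(p1-p0)/30,"rv/8",np.degrees(rv)/8)
q=np.array(o["joint_positions"])
for s in np.linspace(0,1,6):
    r=ik(p0+(p1-p0)*s,(Ro.from_rotvec(rv*s)*R0).as_matrix(),q);q=r.x;print(r.cost<1e-4,q)
for p in ([468,258.4,102],[533,253,102]):
    r=ik(np.array(p),R1.as_matrix(),q);q=r.x;print(r.cost<1e-4,q)
E
python3 s.py|tail -9
```

```text
dp/30 [-0.451 -5.816 -0.557] rv/8 [ 5.506  1.714 -5.298]
True [ 0.938  0.749  1.167 -0.759  1.494  0.412]
True [ 0.852  0.674  1.236 -0.619  1.437  0.477]
True [ 0.752  0.598  1.315 -0.477  1.368  0.518]
True [ 0.637  0.525  1.401 -0.328  1.292  0.529]
True [ 0.507  0.459  1.489 -0.17   1.219  0.506]
True [ 0.361  0.405  1.576 -0.     1.161  0.448]
True [ 0.361  0.51   1.681 -0.     0.95   0.448]
True [ 0.313  0.595  1.518 -0.     1.028  0.401]
```

Call:
play_rows --rows '[[[-0.056,-0.727,-0.07],[0.688,0.214,-0.662]],[[-0.056,-0.727,-0.07],[0.688,0.214,-0.662]],[[-0.056,-0.727,-0.07],[0.688,0.214,-0.662]],[[-0.056,-0.727,-0.07],[0.688,0.214,-0.662]],[[-0.056,-0.727,-0.07],[0.688,0.214,-0.662]],[[-0.056,-0.727,-0.07],[0.688,0.214,-0.662]],[[-0.056,-0.727,-0.07],[0.688,0.214,-0.662]],[[-0.056,-0.727,-0.07],[0.688,0.214,-0.662]],[[0,0,0],[0,0,0]],[[0,0,0],[0,0,0]]]' --hand -1

```text
time: 18.77
tool_pos: [468.1, 259.0, 190.6]
tcp_rot: [3.14, 0.001, 1.483]
contact_force: [-1.0, 0.2, -0.1]
grip_width: 0.9
finger_force: 0.0
```

Call:
play_rows --rows '[[[0,0,-0.7],[0,0,0]],[[0,0,-0.7],[0,0,0]],[[0,0,-0.7],[0,0,0]],[[0,0,-0.7],[0,0,0]],[[0,0,0],[0,0,0]],[[0,0,0],[0,0,0]]]'

```text
time: 19.52
tool_pos: [468.1, 260.1, 107.2]
tcp_rot: [3.139, -0.0, 1.485]
contact_force: [0.3, 0.0, 0.2]
grip_width: 0.5
finger_force: 0.0
```

Call:
play_rows --rows '[[[0.2,-0.08,-0.18],[0,0,0]],[[0.25,-0.02,0],[0,0,0]],[[0.25,-0.02,0],[0,0,0]],[[0.25,-0.02,0],[0,0,0]],[[0.25,-0.02,0],[0,0,0]],[[0.25,-0.02,0],[0,0,0]],[[0.25,-0.02,0],[0,0,0]],[[0,0,0],[0,0,0]]]'

```text
time: 20.52
tool_pos: [519.8, 253.0, 101.2]
tcp_rot: [3.139, -0.0, 1.483]
contact_force: [-0.1, 0.6, -0.4]
grip_width: 0.5
finger_force: 0.0
```

Call:
play_rows --rows '[[[0.15,-0.02,0],[0,0,0]],[[0.1,-0.01,0],[0,0,0]],[[0,0,0],[0,0,0]]]'

```text
time: 20.9
tool_pos: [526.6, 252.2, 101.2]
tcp_rot: [3.14, -0.0, 1.483]
contact_force: [-0.5, -0.7, -0.8]
grip_width: 0.3
finger_force: 0.1
```

```bash
cat > z.py <<'E'
from h import *
import sys
out=[]
for n in ["scene","side"]:
    C=cam(n);f=C[0].astype(int);m=((f[:,:,0]>100)&(f[:,:,1]<60)&(f[:,:,2]<60)).astype(np.uint8)
    k,l,s,c=cv2.connectedComponentsWithStats(m); e=proj(C,(555,251,106)); i=1+np.argmin(np.hypot(c[1:,1]-e[0],c[1:,0]-e[1]));print(n,"ball",c[i],s[i],onz(C,c[i][::-1],106))
    y,x=map(int,e); out.append(cv2.resize(C[0][y-50:y+50,x-50:x+50,::-1],(400,400),interpolation=cv2.INTER_CUBIC))
cv2.imwrite("pics/z%s.png"%sys.argv[1],np.hstack(out))
E
python3 z.py 1
```

```text
scene ball [461.28571429 124.57142857] [458 123   7   4  21] [289.07408374 452.93932019 106.        ]
side ball [283.2  215.35] [280 212   7   8  40] [558.68791102 251.79531448 106.        ]
```

View pics/z1.png

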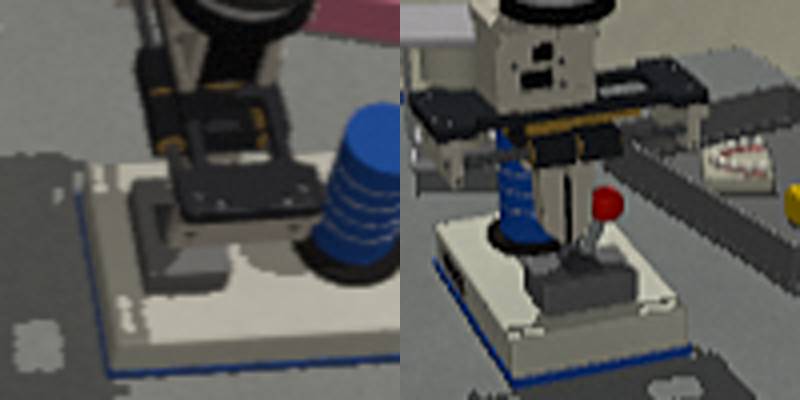

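The picture shows the lever leaning back with its ball ahead of the fingers, at x about 559, so it is nearly over. I'll push on to the stop in small steps.

Call:
play_rows --rows '[[[0.07,-0.01,0],[0,0,0]],[[0.06,0,0],[0,0,0]],[[0,0,0],[0,0,0]]]'

```text
time: 21.38
tool_pos: [530.4, 251.9, 101.2]
tcp_rot: [3.14, -0.0, 1.483]
contact_force: [-1.5, 1.0, -0.6]
grip_width: 0.5
finger_force: 0.4
```

Call:
play_rows --rows '[[[0.06,0,0],[0,0,0]],[[0,0,0],[0,0,0]]]'

```text
time: 21.62
tool_pos: [531.5, 252.0, 101.1]
tcp_rot: [3.141, 0.0, 1.483]
contact_force: [-4.1, 0.8, 1.1]
grip_width: 0.1
finger_force: 2.3
```

Call:
play_rows --rows '[[[0.06,0,0],[0,0,0]],[[0,0,0],[0,0,0]]]'

```text
time: 21.88
tool_pos: [531.7, 251.9, 101.1]
tcp_rot: [-3.139, 0.001, 1.483]
contact_force: [-11.0, -0.2, 4.4]
grip_width: 0.5
finger_force: 5.3
```

At the stop: the force climbs while the tool stays at x 531.7. Backing off and lifting clear.

Call:
play_rows --rows '[[[-0.3,0.02,0],[0,0,0]],[[-0.6,0.05,0],[0,0,0]],[[-0.6,0.05,0],[0,0,0]],[[-0.5,0,0.5],[0,0,0]],[[-0.5,0,0.8],[0,0,0]],[[-0.5,0,0.8],[0,0,0]],[[-0.5,0,0.8],[0,0,0]],[[-0.5,0,0.8],[0,0,0]],[[0,0,0],[0,0,0]],[[0,0,0],[0,0,0]]]'

```text
time: 23.12
tool_pos: [414.3, 255.6, 211.8]
tcp_rot: [3.139, -0.0, 1.483]
contact_force: [0.9, -0.3, -0.2]
grip_width: 0.4
finger_force: 0.0
```

```bash
python3 z.py 2
```

```text
scene ball [413.14102564 220.96153846] [409 216   9  11  78] [561.48802474 248.04770315 106.        ]
side ball [284.29166667 215.4375    ] [280 212   9   8  48] [561.14497725 249.89232432 106.        ]
```

View pics/z2.png

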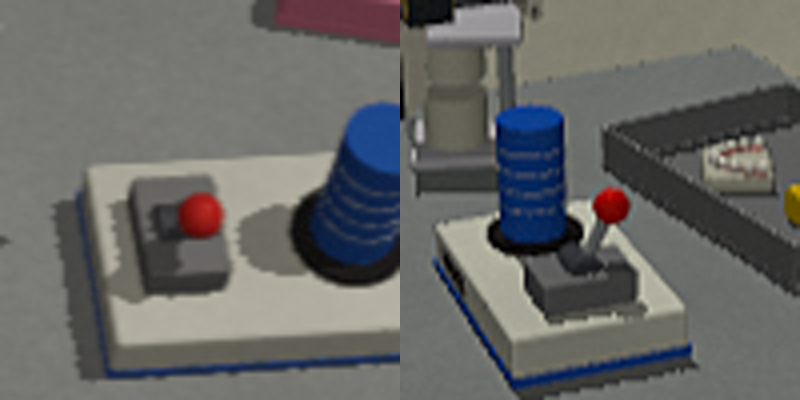

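The crops show the lever fully over, with its ball at x 561 (a travel of about 47 mm), and the blue beaker flat on the collar. The arm is clear, so I'm handing in.

```bash
python3 -c "
from plant import bot
print(bot.close_job())"
```

```text
the job is handed in; nothing more can be done
None
```

The blue beaker is mouth down on the free dryer's collar, I let go before pushing that dryer's switch to its stop, the other dryer, the yellow beaker and the bottles were left alone, and I handed the job in at about 23 s (no verdict was returned).

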